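Ready the folding battery stand

TASK

Get the three-footed battery stand on the bench ready for use: swing its folded foot all the way out until it snaps home in its end detent, and set the loose round cover squarely on the rim of the stand's hub so that it sits fully down and level. Put the cover down gently, do not drop it, and leave the carton, the screwdriver and the mug where they are.

Things in the scene. Friction and masses are not known exactly. Their poses are not given: they have to be found in the camera images.
- stand: Heavy fixed base: grey open round hub (100 mm outside, 88 mm inside, 60 mm high; blue cells inside) with three aluminium feet. Origin: centre of hub's underside, z up. Two fixed feet point 30 and 150 deg from its x axis (counter-clockwise from above), each with a knob 168 mm from the hub's centre, top at 60 mm. The third is hinged at a lug on its -y side (lug top 44 mm).
- stand_rim (a point): Centre of the hub's mouth, at the height of its rim, 60 mm above the bench; axes as the stand's.
- foot (a joint): Angle of the hinged foot about its upright hinge, rad. 0: folded, pointing along the stand's -x; swings counter-clockwise seen from above; at 1.57 it points straight out along the stand's -y, at its end stop. From about 1.1 rad a sprung detent roller resists (about 3 N at the knob); past about 1.37 it snaps the foot home and keeps it there. Starts at 0 to 0.4.
- foot_hinge (a point): Point on the foot's upright hinge axis, 28 mm above the bench, 68 mm from the hub's centre.
- foot_knob (a point): Centre of the black levelling knob at the hinged foot's end, 110 mm from the hinge axis: an upright cylinder of 24 mm diameter, 34 to 60 mm above the bench (this point at 47 mm), fixed to the foot. Below it are a thin stem and the 26 mm wide foot with a round end 38 mm across, top at 28 mm.
- cover: Loose round aluminium cover, about 250 g: a flange of 112 mm diameter, 6 mm thick, over a locating step of 74 mm diameter, 10 mm high, that drops into the hub's mouth, and a black knob on top; 48 mm high in all. Origin: centre of the step's underside, z up through the knob. Starts upright on the bench.
- cover_flange (a point): Centre of the flange's underside, 10 mm above the cover's origin; when the cover is seated it coincides with the centre of the hub's mouth (within the 7 mm play of the step).
- cover_knob (a point): Middle of the cover's knob, 35 mm above the cover's origin: an upright cylinder of 28 mm diameter, from 22 to 48 mm above the origin.
- carton: Bystander: closed cardboard carton 120 x 80 x 50 mm. Origin: centre of its underside.
- driver: Bystander: screwdriver lying flat, 180 mm long. Its x axis runs along it towards the tip.
- mug: Bystander: white mug, 76 mm diameter, 85 mm high. Origin: centre of its underside.
There are look-alikes about, which are no part of the job. Of the things that look like the cover, take the one that is farthest to the robot's right at the start.

How it is judged (in metres and radians):
At the end, for the whole second after the job is handed in: The hinged foot stands within 4 degrees of its end stop (joint above 1.50 rad), and the cover lies at rest on the hub's rim: its flange within 3 mm of the rim's height, within 10 mm of its centre, and level to 3.4 degrees (value of joint foot above 1.5 rad and horizontal distance between cover_flange and stand_rim below 0.01 m and z of cover_flange in the frame of stand_rim between -0.003 and 0.003 m and angle between cover's own z axis and vertical below 0.06 rad and linear speed of cover below 0.02 m/s); the robot touches nothing.
It fails at once if the cover is dropped or slammed on the hub: faster than 0.7 m/s (a fall of about 25 mm) within 30 mm of its seat (distance between cover_flange and stand_rim below 0.03 m and linear speed of cover above 0.7 m/s).
It fails at once if the carton, the screwdriver or the mug is moved by more than 30 mm (distance of any of carton, driver, mug from where it was at the start of the episode above 0.03 m).
It also fails if it takes over 58 s, if anything falls off the work surface, if the arm or the gripper's body presses on something with over 40 N, if the wrist force passes 120 N, or if a joint passes its speed limit or range.

ROBOT

A 6-joint arm with a two-finger parallel gripper is mounted at the origin on the work surface. World frame = base frame: x ahead of the robot, y to its left, z up, the work surface at z = 0. Lengths are in mm, angles in rad, forces in N, time in s.
With the tool pointing down it reaches from about 275 to 1000 mm from the base axis. Payload 8.4 kg.
Tool frame: the origin (TCP) lies at the very end of the fingers, on their centre line; the grasp point (between the pads) lies 19 mm behind it; z points along the fingers, y is the direction in which the jaws open and shut (so a half turn about z gives the same grasp; the last joint's range is limited). The gripper opens to 85 mm and grips with 20 to 120 N. Pads are 22 mm wide; open, the fingers measure 114 mm over their backs; the gripper's body (76 mm by 85 mm) begins 54 mm behind the grasp point. The pads swing forward as they close: fully open they stand 13 mm farther back than shut.
Start: joints at [-1.245, 0.353, 1.633, -0, 1.155, -0.002], TCP at [201.224, -591.724, 231.281] pointing down, gripper open.
Joint ranges: [-2.63, 2.63], [-0.92, 2.1], [0.06, 2.66], [-1.3, 4.44], [0, 2.69], [-3.02, 3.02]. Speed limits (rad/s): [2.22, 2.22, 2.79, 3.14, 3.14, 3.14].

INTERFACE

Orientations are given as [roll, pitch, yaw] about the fixed x, y, z axes, in that order (R = Rz(yaw) Ry(pitch) Rx(roll)).
In Python, from rig import r gives the robot as it stands.
- The arm moves only by the tool move_arm, never from a script. Its argument "increments" is a list of rows, each an object of numbers: "tx", "ty", "tz": the shift along the tool's x, y, z in cm; "rx", "ry", "rz": the turn, a rotation vector about the tool's x, y, z in degrees; "gripper": the gripper's target within -1 to 1 (fully open at 1, half-way at 0, shut at -1). A call has 1 to 12 rows; each row shifts and turns the commanded pose from where the row before left it, along the tool's axes as they then stand; what a row does not reach is not made up. A row lasts 1/10 s, in which the tool goes at most 50 mm and 8.59 degrees, less where a joint would pass 70% of its speed; a pose out of reach is approached as far as the arm can. A call is refused whole if a number of a shift passes 5 or a number of a turn 8.59, either way. A call with a gripper value outside its range is refused whole. The fingers move at their own pace and stop on an object; "squeeze" is the grip in N (left out, the last holds). Time passes only in rows, so rows that do not move let the fingers close. It gives the time, the measured TCP pose, the force and the opening at its end, in the units of the state.
- r.sense(): the state, without advancing time (a new reading comes with each control period).
- r.grab_frame(name): name is "scene" or "top" or "wrist"; returns (picture, depth): 480x640x3 uint8, red, green, blue; 480x640 float32, mm along the optical axis (not along the pixel's ray), 0 where there is no reading.
- r.camera_model(name): a dict with "fx", "fy", "cx", "cy" (pixels), "k1" (the pictures are not rectified: a ray, as slopes to the right and down, at radius r is drawn at 1 + k1 r^2 times it, then the intrinsics apply), "R" (3x3) and "t" (3): a world point X has camera coordinates R X + t; the wrist camera has in their place "hand_eye" (4x4, takes a point from camera to tool coordinates, whose origin is the TCP and whose axes are the flange's). Camera axes: x right, y down, z forward; pixel columns grow to the right and rows downward; lengths in mm; the calibration is good to about 2 mm. A picture is of the moment at which its call begins: read the wrist's pose just before it. camera_model takes no time and is no camera call.
- r.sign_off(): hands the job in, once; it reports no verdict.
Trained networks look in the newest picture that a camera, given by its name, has taken for a name from the list of things; names that differ only in an ending like _2 or _b are one class to them, and where a whole thing is asked for, a point or a joint stands for the part that bears it (a point fixed in the world has none). Each returns a list of dicts, best first, with "confidence" (0 to 1); they miss things now and then, are a little off and sometimes report something else, mostly with a low value. They report only what shows in the picture. A call takes as long as a camera call. They do not tell look-alikes from the thing itself.
- r.cut_out(query, camera): "mask" (480x640 bool, what is visible of it) and "bbox" ([left, top, right, bottom] in pixels, round what is visible of it).
- r.place_of(query, camera): "location" ([row, column] in pixels: a listed point, or the origin of a listed thing).
The state is a dict: "clock": time; "qpos": joint angles; "qvel": joint speeds; "joint_efforts": joint torques, N m; "eef_pos": TCP position; "tcp_rot": TCP orientation; "contact_force": force on the tool from outside, world axes, zero at the start; "wrist_torque": the same for the moment, N m; "opening": opening from 0.0 (shut) to 1.0 (fully open).
Only numpy, scipy, OpenCV 4.12 (cv2) and the standard library are available. Lean on these libraries where they do the work, as an engineer would, in place of code of your own. Each camera call takes 0.05 s, during which the arm holds its last target. There are 200 camera calls.

## Working session

There is one attempt and no reset: what is moved stays moved. The work goes in short steps, Python scripts to look and compute and a tool call to move; the robot and the scene stay as the last step left them, time stands still between calls to the robot, and variables do not carry over. Pictures are saved under pics/ and viewed, about 8 in all and at most 12, crops included, and the job is handed in when it is done.

Besides the shell and the picture viewer there is one more tool, called after ">>>" as name([rows], argument=value, ...), one row to a line, values as JSON. move_arm: Moves the arm, as the interface text tells. Its arguments: {"type":"object","properties":{"increments":{"type":"array","items":{"type":"object","properties":{"tx":{"type":"number"},"ty":{"type":"number"},"tz":{"type":"number"},"rx":{"type":"number"},"ry":{"type":"number"},"rz":{"type":"number"},"gripper":{"type":"number"}}}},"squeeze":{"type":"number"}},"required":["increments"]}

```bash
mkdir -p pics; cat > h.py <<'E'
import numpy as np, cv2
from rig import r
from scipy.spatial.transform import Rotation as Ro
def cam(name,s=None):
    m=r.camera_model(name)
    K=np.array([[m['fx'],0,m['cx']],[0,m['fy'],m['cy']],[0,0,1.]]); d=np.array([m['k1'],0,0,0.])
    if 'R' in m: R=np.array(m['R']);t=np.array(m['t'])
    else:
        s=s or r.sense(); H=np.array(m['hand_eye']); Rt=Ro.from_euler('xyz',s['tcp_rot']).as_matrix()
        Rc=Rt@H[:3,:3]; p=Rt@H[:3,3]+np.array(s['eef_pos']); R=Rc.T; t=-Rc.T@p
    return K,d,R,t
def ray(c,px):
    K,d,R,t=c
    u=cv2.undistortPoints(np.array(px,float).reshape(-1,1,2),K,d).reshape(-1,2)
    D=np.c_[u,np.ones(len(u))]
    return -R.T@t, D@R, D
def atz(c,px,z):
    o,W,_=ray(c,px); return o+W*((z-o[2])/W[:,2])[:,None]
def atd(c,px,dep):
    o,W,_=ray(c,px); return o+W*np.array(dep).reshape(-1,1)
def proj(c,P):
    K,d,R,t=c; return cv2.projectPoints(np.array(P,float).reshape(-1,3),cv2.Rodrigues(R)[0],t,K,d)[0].reshape(-1,2)
E
python3 - <<'E'
from h import *
for n in ['top','scene']:
    im,dp=r.grab_frame(n); cv2.imwrite(f'pics/{n}0.png',im[:,:,::-1]); np.save(n+'0.npy',dp)
    c=cam(n); print(n,-c[2].T@c[3])
    for q,z in [('stand_rim',60),('foot_hinge',28),('foot_knob',47),('cover_knob',35),('cover_flange',10),('carton',0),('driver',5),('mug',0)]:
        for o in r.place_of(q,n):
            rc=o['location'];print(q,round(o['confidence'],2),np.round(rc),np.round(atz(c,[rc[1],rc[0]],z)[0]))
print(r.sense())
E
```

```text
top [ 333.56562095   30.40827555 1030.16580487]
stand_rim 0.8 [233. 342.] [562. -26.  60.]
stand_rim 0.69 [274. 196.] [487. 292.  60.]
foot_hinge 0.86 [230. 370.] [574. -90.  28.]
foot_knob 0.9 [268. 393.] [ 482. -132.   47.]
foot_knob 0.24 [274. 200.] [489. 289.  47.]
cover_knob 0.91 [273. 200.] [493. 292.  35.]
cover_knob 0.79 [346. 151.] [341. 394.  35.]
cover_flange 0.91 [277. 197.] [489. 304.  10.]
cover_flange 0.74 [345. 160.] [341. 384.  10.]
cover_flange 0.67 [272. 130.] [506. 456.  10.]
cover_flange 0.5 [226. 368.] [588. -90.  10.]
carton 0.75 [264. 502.] [ 488. -391.    0.]
driver 0.88 [187. 491.] [ 671. -387.    5.]
driver 0.53 [272. 196.] [500. 308.   5.]
driver 0.41 [229. 340.] [586. -25.   5.]
driver 0.36 [270. 396.] [ 484. -146.    5.]
mug 0.78 [188. 191.] [704. 324.   0.]
mug 0.29 [275. 198.] [495. 304.   0.]
scene [1116.71052007 -455.94142537 1111.1113031 ]
stand_rim 0.74 [257. 316.] [575. -23.  60.]
foot_hinge 0.59 [285. 296.] [586. -88.  28.]
foot_knob 0.73 [259. 250.] [ 479. -130.   47.]
cover_knob 0.8 [119. 379.] [336. 402.  35.]
cover_knob 0.6 [169. 394.] [491. 
[... 325 characters left out ...]
  5.]
{'clock': 0.9, 'qpos': array([-1.24540533e+00,  3.52949542e-01,  1.63339463e+00,  8.11425420e-07,
        1.15521283e+00, -2.42696913e-03]), 'qvel': array([ 3.96015745e-04, -2.33132683e-03,  1.49151734e-03,  4.67646682e-04,
       -6.59178587e-04, -8.18634725e-05]), 'joint_efforts': array([ 2.05693061e-03, -6.05151629e+01, -3.42446351e+01,  1.91377908e-04,
        7.23067224e-04,  1.40879632e-05]), 'eef_pos': array([ 201.22187427, -591.72636325,  231.31480399]), 'tcp_rot': array([ 3.14155701e+00, -6.55860454e-07,  3.27817639e-01]), 'contact_force': array([-0.21854524, -0.25015268,  0.35065274]), 'wrist_torque': array([0.01019462, 0.02541243, 0.03288871]), 'opening': 1.0002938292735029}
```

```bash
python3 - <<'E'
from h import *
a=cv2.imread('pics/top0.png');b=cv2.imread('pics/scene0.png')
cv2.imwrite('pics/t0.png',cv2.resize(a[130:400,90:570],None,fx=1.6,fy=1.6))
dp=np.load('top0.npy')
c=cam('top')
ys,xs=np.mgrid[0:480,0:640]
P=atd(c,np.c_[xs.ravel(),ys.ravel()],dp.ravel()).reshape(480,640,3); P[dp==0]=0
np.save('P.npy',P)
for n,x,y,R in [('hub',565,-26,45),('covA',491,300,70),('covB',338,396,70),('covC',505,454,70),('knob',481,-131,25)]:
    m=(np.hypot(P[...,0]-x,P[...,1]-y)<R)
    Z=P[m][:,2]; print(n,m.sum(),np.histogram(Z,np.arange(-5,100,5))[0])
    for lo,hi in [(4,26),(33,60),(54,66)]:
        q=P[m&(P[...,2]>lo)&(P[...,2]<hi)]
        if len(q)>8:
            (cx,cy),rr=cv2.minEnclosingCircle(q[:,:2].astype(np.float32)); print(lo,hi,len(q),np.round([cx,cy,rr]),np.round(q.mean(0)))
E
```

```text
hub 1199 [  0   0  44 521  96  28  29  26  31 205  53  15  66  85   0   0   0   0
   0   0]
4 26 695 [565. -26.  45.] [569. -26.  13.]
33 60 382 [565. -26.  45.] [566. -31.  46.]
54 66 154 [565. -26.  45.] [553. -50.  60.]
covA 2930 [ 316  666   14  286 1421   69    8    6   10    9   99   26    0    0
    0    0    0    0    0    0]
4 26 1823 [491. 299.  70.] [491. 296.  16.]
33 60 145 [492. 296.  14.] [491. 295.  47.]
covB 3185 [ 354  781   18  272 1522   79    8    9    8   13   71   49    0    0
    0    0    0    0    0    0]
4 26 1956 [340. 396.  69.] [343. 388.  16.]
33 60 144 [345. 388.  14.] [345. 386.  48.]
covC 2882 [ 305  662   17  299 1359   71   11   10    6   13  101   26    0    0
    0    0    0    0    0    0]
4 26 1780 [505. 454.  70.] [501. 452.  16.]
33 60 152 [502. 451.  15.] [501. 450.  47.]
knob 388 [ 41  63   4   8   9  14 115  20   3   5   5   4  47  50   0   0   0   0
   0   0]
4 26 53 [ 483. -130.   23.] [ 482. -120.   20.]
33 60 65 [ 480. -129.   13.] [ 479. -127.   55.]
54 66 98 [ 480. -130.   12.] [ 480. -130.   60.]
```

View pics/t0.png

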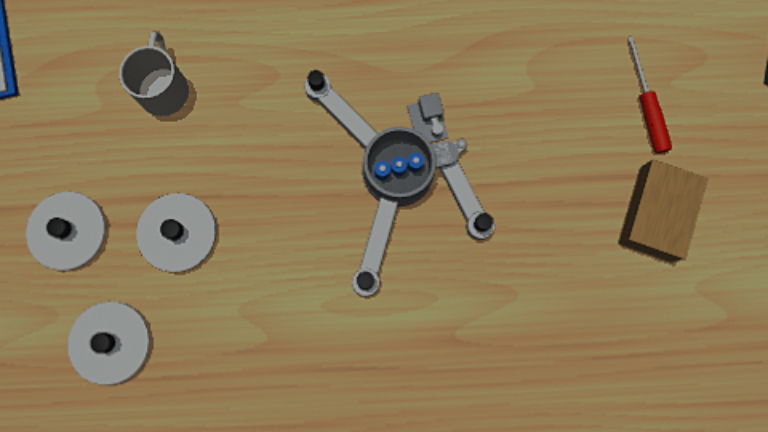

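View pics/scene0.png

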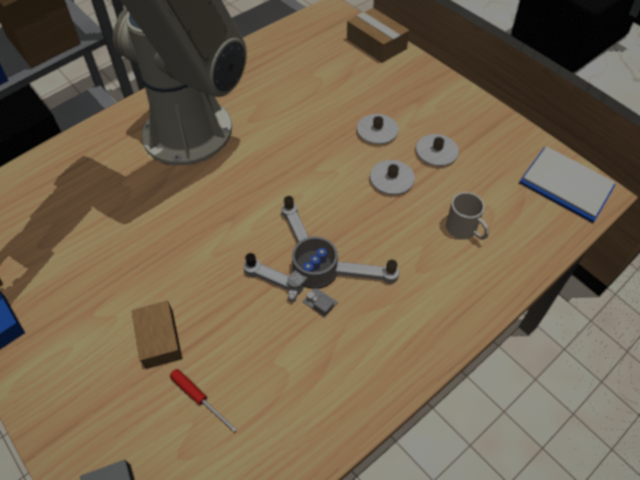

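The top view shows three covers at crop (177,232), (66,231) and (109,343). The rightmost (lowest y offset) is at about (491,295) mm. The folded foot's knob is at (482,224), and the carton and driver are well to its right.

```bash
python3 - <<'E'
from h import *
P=np.load('P.npy')
def top(x,y,R,lo,hi):
    m=(np.hypot(P[...,0]-x,P[...,1]-y)<R)&(P[...,2]>lo)&(P[...,2]<hi); q=P[m]
    return cv2.minEnclosingCircle(q[:,:2].astype(np.float32)),len(q)
c=cam('top')
for px in [(287.5,181),(318.7,305.6)]:
    g=atz(c,[px],60)[0]; print(np.round(g),top(g[0],g[1],25,56,64))
# rim ring fit
m=(np.hypot(P[...,0]-565,P[...,1]+26)<62)&(P[...,2]>56)&(P[...,2]<64); q=P[m][:,:2]
A=np.c_[2*q,np.ones(len(q))]; s=np.linalg.lstsq(A,(q**2).sum(1),rcond=None)[0]
print('rim',s[:2],np.sqrt(s[2]+s[:2]@s[:2]),len(q), cv2.minEnclosingCircle(q.astype(np.float32)))
print('knob',top(480,-130,22,56,64),'cov',top(491,295,25,44,52), top(491,295,65,12,20))
E
```

```text
[688.  89.  60.] (((694.3507690429688, 90.43698120117188), 11.855743408203125), 85)
[408.  32.  60.] (((409.048828125, 33.54289627075195), 11.722890853881836), 93)
rim [567.95629504 -20.5259192 ] 46.82778521974022 363 ((568.203369140625, -20.92233657836914), 50.17562484741211)
knob (((480.47320556640625, -130.1370849609375), 11.782777786254883), 93) cov (((492.26153564453125, 296.19000244140625), 13.965060234069824), 126) (((492.37457275390625, 296.59735107421875), 56.36379623413086), 1693)
```

>>> move_arm([
  {"gripper": 0.1, "tz": -1},
  {"tx": 5},
  {"tx": 5},
  {"tx": 5},
])

```text
invalid input
```

>>> move_arm([
  {"tx": 3.44, "ty": -2.89, "tz": 0.5, "rz": -0.36, "gripper": 0.1},
  {"tx": 3.44, "ty": -2.89, "tz": 0.5, "rz": -0.36, "gripper": 0.1},
  {"tx": 3.44, "ty": -2.89, "tz": 0.5, "rz": -0.36, "gripper": 0.1},
  {"tx": 3.44, "ty": -2.89, "tz": 0.5, "rz": -0.36, "gripper": 0.1},
  {"tx": 3.44, "ty": -2.89, "tz": 0.5, "rz": -0.36, "gripper": 0.1},
  {"tx": 3.44, "ty": -2.89, "tz": 0.5, "rz": -0.36, "gripper": 0.1},
  {"tx": 3.44, "ty": -2.89, "tz": 0.5, "rz": -0.36, "gripper": 0.1},
  {"tx": 3.44, "ty": -2.89, "tz": 0.5, "rz": -0.36, "gripper": 0.1},
  {"tx": 3.44, "ty": -2.89, "tz": 0.5, "rz": -0.36, "gripper": 0.1},
  {"tx": 3.44, "ty": -2.89, "tz": 0.5, "rz": -0.36, "gripper": 0.1},
  {"tx": 3.44, "ty": -2.89, "tz": 0.5, "rz": -0.36, "gripper": 0.1},
  {"tx": 3.44, "ty": -2.89, "tz": 0.5, "rz": -0.36, "gripper": 0.1},
], squeeze=30)

```text
invalid input
```

>>> move_arm([
  {"tx": 3.4, "ty": -2.9, "tz": 0.5, "rx": 0, "ry": 0, "rz": -0.4, "gripper": 0.1},
], squeeze=30)

```text
clock: 1.0
eef_pos: [223.1, -556.6, 226.9]
tcp_rot: [3.138, 0.001, 0.332]
contact_force: [1.6, 0.4, 0.4]
opening: 0.858
```

All keys must be present in each row. Continuing.

>>> move_arm([
  {"tx": 3.4, "ty": -2.9, "tz": 0.5, "rx": 0, "ry": 0, "rz": -0.4, "gripper": 0.1},
  {"tx": 3.4, "ty": -2.9, "tz": 0.5, "rx": 0, "ry": 0, "rz": -0.4, "gripper": 0.1},
  {"tx": 3.4, "ty": -2.9, "tz": 0.5, "rx": 0, "ry": 0, "rz": -0.4, "gripper": 0.1},
  {"tx": 3.4, "ty": -2.9, "tz": 0.5, "rx": 0, "ry": 0, "rz": -0.4, "gripper": 0.1},
  {"tx": 3.4, "ty": -2.9, "tz": 0.5, "rx": 0, "ry": 0, "rz": -0.4, "gripper": 0.1},
  {"tx": 3.4, "ty": -2.9, "tz": 0.5, "rx": 0, "ry": 0, "rz": -0.4, "gripper": 0.1},
  {"tx": 3.4, "ty": -2.9, "tz": 0.5, "rx": 0, "ry": 0, "rz": -0.4, "gripper": 0.1},
  {"tx": 3.4, "ty": -2.9, "tz": 0.5, "rx": 0, "ry": 0, "rz": -0.4, "gripper": 0.1},
  {"tx": 3.4, "ty": -2.9, "tz": 0.5, "rx": 0, "ry": 0, "rz": -0.4, "gripper": 0.1},
  {"tx": 3.4, "ty": -2.9, "tz": 0.5, "rx": 0, "ry": 0, "rz": -0.4, "gripper": 0.1},
  {"tx": 3.4, "ty": -2.9, "tz": 0.5, "rx": 0, "ry": 0, "rz": -0.4, "gripper": 0.1},
])

```text
clock: 2.1
eef_pos: [458.3, -119.1, 171.4]
tcp_rot: [3.141, -0.001, 0.412]
contact_force: [0.3, 0.3, -0.2]
opening: 0.549
```

```bash
python3 - <<'E'
from h import *
s=r.sense(); print(s['eef_pos'],s['tcp_rot'],s['opening'])
im,dp=r.grab_frame('wrist'); cv2.imwrite('pics/w1.png',im[:,:,::-1]); c=cam('wrist',s)
print(-c[2].T@c[3])
for q,z in [('foot_knob',47),('foot_hinge',28),('stand_rim',60)]:
    for o in r.place_of(q,'wrist'):
        rc=o['location'];print(q,round(o['confidence'],2),np.round(rc),np.round(atz(c,[rc[1],rc[0]],z)[0]))
ys,xs=np.mgrid[0:480,0:640]
P=atd(c,np.c_[xs.ravel(),ys.ravel()],dp.ravel()); P=P[dp.ravel()>0]
for x,y in [(480.5,-130)]:
    q=P[(np.hypot(P[:,0]-x,P[:,1]-y)<22)&(P[:,2]>55)&(P[:,2]<65)]
    print(len(q), cv2.minEnclosingCircle(q[:,:2].astype(np.float32)) if len(q) else 0)
E
```

```text
[ 458.27560973 -119.14132315  171.41680156] [ 3.14101119e+00 -6.86889045e-04  4.11890253e-01] 0.5493573028251729
[534.86686932 -87.02547615 313.59197367]
foot_knob 0.66 [208. 344.] [ 485. -131.   47.]
stand_rim 0.95 [ 30. 248.] [570. -23.  60.]
784 ((484.228515625, -131.62863159179688), 11.866788864135742)
```

>>> move_arm([
  {"tx": 1.7, "ty": 2.0, "tz": 1, "rx": 0, "ry": 0, "rz": 0, "gripper": 0.1},
  {"tx": 0, "ty": 0, "tz": 3, "rx": 0, "ry": 0, "rz": 0, "gripper": 0.1},
  {"tx": 0, "ty": 0, "tz": 3, "rx": 0, "ry": 0, "rz": 0, "gripper": 0.1},
  {"tx": 0, "ty": 0, "tz": 1, "rx": 0, "ry": 0, "rz": 0, "gripper": 0.1},
  {"tx": 0, "ty": 0, "tz": 0, "rx": 0, "ry": 0, "rz": 0, "gripper": 0.1},
])

```text
clock: 2.8
eef_pos: [479.7, -133.1, 90.3]
tcp_rot: [-3.14, 0.002, 0.41]
contact_force: [-0.3, -0.5, 1.3]
opening: 0.552
```

>>> move_arm([
  {"tx": 0.1, "ty": 0, "tz": 2, "rx": 0, "ry": 0, "rz": 0, "gripper": 0.1},
  {"tx": 0, "ty": 0, "tz": 2, "rx": 0, "ry": 0, "rz": 0, "gripper": 0.1},
  {"tx": 0, "ty": 0, "tz": 1.6, "rx": 0, "ry": 0, "rz": 0, "gripper": 0.1},
  {"tx": 0, "ty": 0, "tz": 0, "rx": 0, "ry": 0, "rz": 0, "gripper": 0.1},
])

```text
clock: 3.2
eef_pos: [481.5, -132.3, 35.1]
tcp_rot: [-3.141, 0.001, 0.411]
contact_force: [-0.3, 0.1, 0.5]
opening: 0.549
```

>>> move_arm([
  {"tx": 0.06, "ty": 1.15, "tz": 0, "rx": 0, "ry": 0, "rz": -6, "gripper": 0.1},
  {"tx": 0.06, "ty": 1.15, "tz": 0, "rx": 0, "ry": 0, "rz": -6, "gripper": 0.1},
  {"tx": 0.06, "ty": 1.15, "tz": 0, "rx": 0, "ry": 0, "rz": -6, "gripper": 0.1},
  {"tx": 0.06, "ty": 1.15, "tz": 0, "rx": 0, "ry": 0, "rz": -6, "gripper": 0.1},
  {"tx": 0.06, "ty": 1.15, "tz": 0, "rx": 0, "ry": 0, "rz": -6, "gripper": 0.1},
  {"tx": 0.06, "ty": 1.15, "tz": 0, "rx": 0, "ry": 0, "rz": -6, "gripper": 0.1},
])

```text
clock: 3.8
eef_pos: [528.0, -183.8, 37.4]
tcp_rot: [3.14, -0.0, 1.044]
contact_force: [-0.5, 1.0, -0.4]
opening: 0.549
```

>>> move_arm([
  {"tx": 0.06, "ty": 1.15, "tz": 0.1, "rx": 0, "ry": 0, "rz": -6, "gripper": 0.1},
  {"tx": 0.06, "ty": 1.15, "tz": 0, "rx": 0, "ry": 0, "rz": -6, "gripper": 0.1},
  {"tx": 0.06, "ty": 1.15, "tz": 0, "rx": 0, "ry": 0, "rz": -6, "gripper": 0.1},
  {"tx": 0.06, "ty": 1.15, "tz": 0, "rx": 0, "ry": 0, "rz": -6, "gripper": 0.1},
  {"tx": 0.06, "ty": 1.15, "tz": 0, "rx": 0, "ry": 0, "rz": -6, "gripper": 0.1},
  {"tx": 0.06, "ty": 1.15, "tz": 0, "rx": 0, "ry": 0, "rz": -6, "gripper": 0.1},
  {"tx": 0.06, "ty": 1.15, "tz": 0, "rx": 0, "ry": 0, "rz": -6, "gripper": 0.1},
  {"tx": 0, "ty": 0.8, "tz": 0, "rx": 0, "ry": 0, "rz": -4, "gripper": 0.1},
  {"tx": 0, "ty": 0, "tz": 0, "rx": 0, "ry": 0, "rz": 0, "gripper": 0.1},
])

```text
clock: 4.7
eef_pos: [614.6, -194.7, 36.6]
tcp_rot: [3.139, 0.002, 1.844]
contact_force: [0.0, 1.0, 0.3]
opening: 0.546
```

>>> move_arm([
  {"tx": 0, "ty": -0.8, "tz": 0, "rx": 0, "ry": 0, "rz": 0, "gripper": 0.1},
  {"tx": 0, "ty": 0, "tz": -3, "rx": 0, "ry": 0, "rz": 0, "gripper": 0.1},
  {"tx": 0, "ty": 0, "tz": -5, "rx": 0, "ry": 0, "rz": 0, "gripper": 0.1},
  {"tx": 0, "ty": 0, "tz": -5, "rx": 0, "ry": 0, "rz": 0, "gripper": 0.1},
  {"tx": 0, "ty": 0, "tz": -1, "rx": 0, "ry": 0, "rz": 0, "gripper": 0.1},
])

```text
clock: 5.2
eef_pos: [606.9, -197.7, 181.1]
tcp_rot: [3.134, 0.005, 1.84]
contact_force: [0.1, 0.4, 0.0]
opening: 0.547
```

```bash
python3 - <<'E'
from h import *
ys,xs=np.mgrid[0:480,0:640]
for n in ['top','wrist','scene']:
    s=r.sense(); im,dp=r.grab_frame(n); c=cam(n,s); cv2.imwrite(f'pics/{n}2.png',im[:,:,::-1])
    P=atd(c,np.c_[xs.ravel(),ys.ravel()],dp.ravel()); P=P[dp.ravel()>0]
    q=P[(np.hypot(P[:,0]-603,P[:,1]+195)<25)&(P[:,2]>56)&(P[:,2]<65)]
    if len(q)>5:
        (x,y),R=cv2.minEnclosingCircle(q[:,:2].astype(np.float32)); print(n,len(q),x,y,R, np.degrees(np.arctan2(y+87.2,x-581.4))+78.72+90)
print(s['eef_pos'],s['tcp_rot'],s['qpos'])
E
```

```text
top 86 603.3033447265625 -194.53207397460938 11.81247329711914 90.25402609771696
wrist 697 606.723876953125 -195.87818908691406 11.81855583190918 91.83683805371119
scene 97 605.2839965820312 -196.3483123779297 12.831344604492188 91.06299636090505
[ 605.43878041 -197.09500273  177.25731311] [3.13791686e+00 2.60895078e-03 1.84093032e+00] [-3.17003740e-01  4.21421559e-01  1.65957487e+00 -1.55896794e-04
  1.05609072e+00 -5.87066089e-01]
```

Foot is at about 90° in all three cameras. Now I'll go to the cover.

>>> move_arm([
  {"tx": 4.2, "ty": 0.2, "tz": 0, "rx": 0, "ry": 0, "rz": 0, "gripper": 0.4},
  {"tx": 4.2, "ty": 0.2, "tz": 0, "rx": 0, "ry": 0, "rz": 0, "gripper": 0.4},
  {"tx": 4.2, "ty": 0.2, "tz": 0, "rx": 0, "ry": 0, "rz": 0, "gripper": 0.4},
  {"tx": 4.2, "ty": 0.2, "tz": 0, "rx": 0, "ry": 0, "rz": 0, "gripper": 0.4},
  {"tx": 4.2, "ty": 0.2, "tz": 0, "rx": 0, "ry": 0, "rz": 0, "gripper": 0.4},
  {"tx": 4.2, "ty": 0.2, "tz": 0, "rx": 0, "ry": 0, "rz": 0, "gripper": 0.4},
  {"tx": 4.2, "ty": 0.2, "tz": 0, "rx": 0, "ry": 0, "rz": 0, "gripper": 0.4},
  {"tx": 4.2, "ty": 0.2, "tz": 0, "rx": 0, "ry": 0, "rz": 0, "gripper": 0.4},
  {"tx": 4.2, "ty": 0.2, "tz": 0, "rx": 0, "ry": 0, "rz": 0, "gripper": 0.4},
  {"tx": 4.2, "ty": 0.2, "tz": 0, "rx": 0, "ry": 0, "rz": 0, "gripper": 0.4},
  {"tx": 4.2, "ty": 0.2, "tz": 0, "rx": 0, "ry": 0, "rz": 0, "gripper": 0.4},
  {"tx": 3, "ty": 0.2, "tz": 0, "rx": 0, "ry": 0, "rz": 0, "gripper": 0.4},
])

```text
clock: 6.55
eef_pos: [493.6, 285.3, 171.9]
tcp_rot: [-3.138, 0.001, 1.843]
contact_force: [0.1, -1.6, -1.0]
opening: 0.7
```

```bash
cat > w.py <<'E'
from h import *
def near(x,y,lo,hi,R=22,n='wrist'):
    ys,xs=np.mgrid[0:480,0:640]
    s=r.sense(); im,dp=r.grab_frame(n); c=cam(n,s); cv2.imwrite(f'pics/{n}_{s["clock"]:.2f}.png',im[:,:,::-1])
    P=atd(c,np.c_[xs.ravel(),ys.ravel()],dp.ravel()); P=P[dp.ravel()>0]
    q=P[(np.hypot(P[:,0]-x,P[:,1]-y)<R)&(P[:,2]>lo)&(P[:,2]<hi)]
    print(n,s['eef_pos'],s['tcp_rot'],len(q),q.mean(0) if len(q) else 0, cv2.minEnclosingCircle(q[:,:2].astype(np.float32)) if len(q)>5 else 0)
    return P
E
python3 -c "
from w import *
near(492,296,44,53)"
```

```text
wrist [493.5769461  285.26459372 171.86933975] [-3.13756324e+00  7.21567998e-04  1.84288860e+00] 938 [495.57677476 296.12931415  47.11475125] ((495.73077392578125, 295.25762939453125), 13.901204109191895)
```

>>> move_arm([
  {"tx": 0.9, "ty": 0.2, "tz": 3, "rx": 0, "ry": 0, "rz": 0, "gripper": 0.4},
  {"tx": 0, "ty": 0, "tz": 4, "rx": 0, "ry": 0, "rz": 0, "gripper": 0.4},
  {"tx": 0, "ty": 0, "tz": 3, "rx": 0, "ry": 0, "rz": 0, "gripper": 0.4},
  {"tx": 0, "ty": 0, "tz": 0, "rx": 0, "ry": 0, "rz": 0, "gripper": 0.4},
  {"tx": 0, "ty": 0, "tz": 0, "rx": 0, "ry": 0, "rz": 0, "gripper": 0.4},
])

```text
clock: 7.1
eef_pos: [494.4, 292.3, 73.2]
tcp_rot: [-3.138, 0.001, 1.842]
contact_force: [0.3, -0.7, 0.5]
opening: 0.699
```

>>> move_arm([
  {"tx": 0.3, "ty": 0, "tz": 2.5, "rx": 0, "ry": 0, "rz": 0, "gripper": 0.4},
  {"tx": 0, "ty": 0, "tz": 2, "rx": 0, "ry": 0, "rz": 0, "gripper": 0.4},
  {"tx": 0, "ty": 0, "tz": 0.8, "rx": 0, "ry": 0, "rz": 0, "gripper": 0.4},
  {"tx": 0, "ty": 0, "tz": 0, "rx": 0, "ry": 0, "rz": 0, "gripper": 0.4},
])

```text
clock: 7.5
eef_pos: [494.7, 295.9, 21.5]
tcp_rot: [-3.141, 0.0, 1.842]
contact_force: [-0.6, -0.9, 0.5]
opening: 0.698
```

>>> move_arm([
  {"tx": 0, "ty": 0, "tz": 0, "rx": 0, "ry": 0, "rz": 0, "gripper": -0.6},
  {"tx": 0, "ty": 0, "tz": 0, "rx": 0, "ry": 0, "rz": 0, "gripper": -0.6},
  {"tx": 0, "ty": 0, "tz": 0, "rx": 0, "ry": 0, "rz": 0, "gripper": -0.6},
  {"tx": 0, "ty": 0, "tz": 0, "rx": 0, "ry": 0, "rz": 0, "gripper": -0.6},
  {"tx": 0, "ty": 0, "tz": 0, "rx": 0, "ry": 0, "rz": 0, "gripper": -0.6},
  {"tx": 0, "ty": 0, "tz": 0, "rx": 0, "ry": 0, "rz": 0, "gripper": -0.6},
], squeeze=60)

```text
clock: 8.1
eef_pos: [495.4, 296.6, 22.8]
tcp_rot: [3.14, -0.0, 1.843]
contact_force: [-1.5, -0.8, 6.7]
opening: 0.308
```

>>> move_arm([
  {"tx": 0, "ty": 0, "tz": -1, "rx": 0, "ry": 0, "rz": 0, "gripper": -0.6},
  {"tx": 0, "ty": 0, "tz": -3, "rx": 0, "ry": 0, "rz": 0, "gripper": -0.6},
  {"tx": 0, "ty": 0, "tz": -5, "rx": 0, "ry": 0, "rz": 0, "gripper": -0.6},
  {"tx": 0, "ty": 0, "tz": -5, "rx": 0, "ry": 0, "rz": 0, "gripper": -0.6},
  {"tx": 0, "ty": 0, "tz": -3, "rx": 0, "ry": 0, "rz": 0, "gripper": -0.6},
  {"tx": 0, "ty": 0, "tz": 0, "rx": 0, "ry": 0, "rz": 0, "gripper": -0.6},
  {"tx": 0, "ty": 0, "tz": 0, "rx": 0, "ry": 0, "rz": 0, "gripper": -0.6},
])

```text
clock: 8.8
eef_pos: [494.7, 296.2, 192.2]
tcp_rot: [3.14, -0.0, 1.843]
contact_force: [0.5, -0.5, -2.9]
opening: 0.308
```

```bash
python3 - <<'E'
from w import *
P=near(495,296,130,160,75)
s=r.sense(); z0=s['eef_pos'][2]
q=P[(np.hypot(P[:,0]-495,P[:,1]-296)<75)&(P[:,2]>z0-30)&(P[:,2]<z0+5)]
print(np.histogram(q[:,2],10))
im=cv2.imread(f'pics/wrist_{s["clock"]-.05:.2f}.png')
P2=near(495,296,z0-30,z0+10,75,'top')
q=P2[(np.hypot(P2[:,0]-495,P2[:,1]-296)<75)&(P2[:,2]>z0-18)&(P2[:,2]<z0-2)]
import glob;print(glob.glob('pics/*_*'), len(q))
A=np.c_[q[:,:2]-[495,296],np.ones(len(q))]; print(np.linalg.lstsq(A,q[:,2],rcond=None)[0])
E
```

```text
wrist [494.70583827 296.16825276 192.24992491] [ 3.13998464e+00 -4.39269764e-04  1.84276708e+00] 0 0 0
(array([   47,   113,  6535, 19640,   529,     0,     0,    13,    52,
         107]), array([179.55668556, 181.18805895, 182.81943234, 184.45080573,
       186.08217912, 187.71355251, 189.3449259 , 190.97629929,
       192.60767268, 194.23904607, 195.87041946]))
top [494.00003616 295.74429333 190.87720975] [-3.14076500e+00  2.37439608e-04  1.84276788e+00] 1279 [497.37374652 270.99157669 185.02396897] ((493.43914794921875, 291.52593994140625), 55.39310836791992)
['pics/wrist_8.80.png', 'pics/wrist_6.55.png', 'pics/top_8.85.png'] 1252
[4.22922425e-04 1.07894130e-04 1.84807797e+02]
```

>>> move_arm([
  {"tx": -2, "ty": -0.1, "tz": 0, "rx": 0, "ry": 0, "rz": 0, "gripper": -0.6},
  {"tx": -3.5, "ty": -0.1, "tz": 0, "rx": 0, "ry": 0, "rz": 0, "gripper": -0.6},
  {"tx": -3.5, "ty": -0.1, "tz": 0, "rx": 0, "ry": 0, "rz": 0, "gripper": -0.6},
  {"tx": -3.5, "ty": -0.1, "tz": 0, "rx": 0, "ry": 0, "rz": 0, "gripper": -0.6},
  {"tx": -3.5, "ty": -0.1, "tz": 0.5, "rx": 0, "ry": 0, "rz": 0, "gripper": -0.6},
  {"tx": -3.5, "ty": -0.1, "tz": 0.5, "rx": 0, "ry": 0, "rz": 0, "gripper": -0.6},
  {"tx": -3.5, "ty": -0.1, "tz": 0.5, "rx": 0, "ry": 0, "rz": 0, "gripper": -0.6},
  {"tx": -3.5, "ty": -0.2, "tz": 1, "rx": 0, "ry": 0, "rz": 0, "gripper": -0.6},
  {"tx": -3.5, "ty": -0.2, "tz": 1, "rx": 0, "ry": 0, "rz": 0, "gripper": -0.6},
  {"tx": -2.6, "ty": -0.1, "tz": 1, "rx": 0, "ry": 0, "rz": 0, "gripper": -0.6},
  {"tx": 0, "ty": 0, "tz": 0, "rx": 0, "ry": 0, "rz": 0, "gripper": -0.6},
  {"tx": 0, "ty": 0, "tz": 0, "rx": 0, "ry": 0, "rz": 0, "gripper": -0.6},
])

```text
clock: 10.1
eef_pos: [569.5, -21.4, 144.6]
tcp_rot: [-3.138, -0.001, 1.841]
contact_force: [-0.1, -0.0, -2.6]
opening: 0.307
```

```bash
python3 - <<'E'
from w import *
for n in ['wrist','top','scene']:
    s=r.sense(); z=s['eef_pos'][2]; P=near(570,-20,z-11,z-1,75,n)
    q=P[(np.hypot(P[:,0]-570,P[:,1]+20)<75)&(P[:,2]>56)&(P[:,2]<65)]
    print('rim pts',len(q), q.min(0) if len(q) else 0,q.max(0) if len(q) else 0)
import glob;print(glob.glob('pics/*_*'))
E
```

```text
wrist [569.48715745 -21.35211595 144.58312111] [-3.13834443e+00 -1.36457072e-03  1.84118405e+00] 26826 [567.1493435   -6.74066946 137.19189097] ((571.4107666015625, -22.55178451538086), 56.450950622558594)
rim pts 852 [527.86159901   1.97210606  56.03450324] [597.34235934  28.42988908  61.56122757]
top [569.83051615 -20.73865234 145.18895294] [-3.13942688e+00 -1.05163034e-03  1.84217745e+00] 0 0 0
rim pts 0 0 0
scene [570.08631436 -20.31775549 145.65003867] [-3.14022332e+00 -7.71001524e-04  1.84306536e+00] 1256 [580.08264574 -34.37850694 140.64802192] ((570.736083984375, -22.108762741088867), 56.659854888916016)
rim pts 228 [529.45321932 -72.7984149   56.05373324] [621.86529569  21.66048204  64.98528728]
['pics/wrist_8.80.png', 'pics/wrist_6.55.png', 'pics/wrist_10.10.png', 'pics/top_8.85.png', 'pics/scene_10.20.png', 'pics/top_10.15.png']
```

>>> move_arm([
  {"tx": 0.1, "ty": 0, "tz": 2, "rx": 0, "ry": 0, "rz": 0, "gripper": -0.6},
  {"tx": 0, "ty": 0, "tz": 2, "rx": 0, "ry": 0, "rz": 0, "gripper": -0.6},
  {"tx": 0, "ty": 0, "tz": 1.2, "rx": 0, "ry": 0, "rz": 0, "gripper": -0.6},
  {"tx": 0, "ty": 0, "tz": 0.5, "rx": 0, "ry": 0, "rz": 0, "gripper": -0.6},
  {"tx": 0, "ty": 0, "tz": 0.5, "rx": 0, "ry": 0, "rz": 0, "gripper": -0.6},
  {"tx": 0, "ty": 0, "tz": 0.3, "rx": 0, "ry": 0, "rz": 0, "gripper": -0.6},
  {"tx": 0, "ty": 0, "tz": 0, "rx": 0, "ry": 0, "rz": 0, "gripper": -0.6},
])

```text
clock: 10.95
eef_pos: [570.6, -20.1, 81.4]
tcp_rot: [3.141, 0.0, 1.843]
contact_force: [0.0, 0.4, -2.3]
opening: 0.312
```

>>> move_arm([
  {"tx": 0, "ty": 0, "tz": 0.2, "rx": 0, "ry": 0, "rz": 0, "gripper": -0.6},
  {"tx": 0, "ty": 0, "tz": 0.2, "rx": 0, "ry": 0, "rz": 0, "gripper": -0.6},
  {"tx": 0, "ty": 0, "tz": 0.2, "rx": 0, "ry": 0, "rz": 0, "gripper": -0.6},
  {"tx": 0, "ty": 0, "tz": 0, "rx": 0, "ry": 0, "rz": 0, "gripper": -0.6},
])

```text
clock: 11.35
eef_pos: [570.3, -20.1, 75.1]
tcp_rot: [-3.141, -0.0, 1.843]
contact_force: [0.2, 0.1, -2.8]
opening: 0.304
```

Step is entering freely (force still only the weight). Going down the last bit.

>>> move_arm([
  {"tx": 0, "ty": 0, "tz": 0.1, "rx": 0, "ry": 0, "rz": 0, "gripper": -0.6},
  {"tx": 0, "ty": 0, "tz": 0.1, "rx": 0, "ry": 0, "rz": 0, "gripper": -0.6},
  {"tx": 0, "ty": 0, "tz": 0.1, "rx": 0, "ry": 0, "rz": 0, "gripper": -0.6},
  {"tx": 0, "ty": 0, "tz": 0, "rx": 0, "ry": 0, "rz": 0, "gripper": -0.6},
  {"tx": 0, "ty": 0, "tz": 0, "rx": 0, "ry": 0, "rz": 0, "gripper": -0.6},
])

```text
clock: 11.85
eef_pos: [570.5, -20.1, 72.8]
tcp_rot: [3.141, 0.0, 1.843]
contact_force: [-2.9, -0.2, 5.7]
opening: 0.303
```

>>> move_arm([
  {"tx": 0, "ty": 0, "tz": 0, "rx": 0, "ry": 0, "rz": 0, "gripper": -0.2},
  {"tx": 0, "ty": 0, "tz": 0, "rx": 0, "ry": 0, "rz": 0, "gripper": 0.2},
  {"tx": 0, "ty": 0, "tz": 0, "rx": 0, "ry": 0, "rz": 0, "gripper": 0.4},
  {"tx": 0, "ty": 0, "tz": 0, "rx": 0, "ry": 0, "rz": 0, "gripper": 0.4},
  {"tx": 0, "ty": 0, "tz": 0, "rx": 0, "ry": 0, "rz": 0, "gripper": 0.4},
])

```text
clock: 12.35
eef_pos: [570.5, -20.1, 72.2]
tcp_rot: [-3.142, -0.0, 1.843]
contact_force: [-0.0, -0.5, -0.2]
opening: 0.702
```

>>> move_arm([
  {"tx": 0, "ty": 0, "tz": -1, "rx": 0, "ry": 0, "rz": 0, "gripper": 0.4},
  {"tx": 0, "ty": 0, "tz": -4, "rx": 0, "ry": 0, "rz": 0, "gripper": 0.4},
  {"tx": 0, "ty": 0, "tz": -5, "rx": 0, "ry": 0, "rz": 0, "gripper": 0.4},
  {"tx": -4, "ty": 0, "tz": -3, "rx": 0, "ry": 0, "rz": 0, "gripper": 0.4},
  {"tx": -4, "ty": -2, "tz": 0, "rx": 0, "ry": 0, "rz": 0, "gripper": 0.4},
  {"tx": -3, "ty": -4, "tz": 0, "rx": 0, "ry": 0, "rz": 0, "gripper": 0.4},
  {"tx": 0, "ty": -4, "tz": 0, "rx": 0, "ry": 0, "rz": 0, "gripper": 0.4},
  {"tx": 0, "ty": -4, "tz": 0, "rx": 0, "ry": 0, "rz": 0, "gripper": 0.4},
  {"tx": 0, "ty": 0, "tz": 0, "rx": 0, "ry": 0, "rz": 0, "gripper": 0.4},
])

```text
clock: 13.25
eef_pos: [460.5, -164.3, 202.5]
tcp_rot: [-3.139, -0.001, 1.841]
contact_force: [0.5, 0.3, -0.1]
opening: 0.701
```

```bash
python3 - <<'E'
from w import *
for n in ['top','scene']:
    P=near(569,-21,70,82,65,n)
    q=P[(np.hypot(P[:,0]-569,P[:,1]+21)<60)&(np.hypot(P[:,0]-569,P[:,1]+21)>20)&(P[:,2]>55)&(P[:,2]<80)]
    (x,y),R=cv2.minEnclosingCircle(q[q[:,2]>62][:,:2].astype(np.float32))
    A=np.c_[q[:,:2]-[569,-21],np.ones(len(q))]
    print('flange',len(q),x,y,R,np.linalg.lstsq(A,q[:,2],rcond=None)[0])
    q=P[(np.hypot(P[:,0]-603,P[:,1]+195)<25)&(P[:,2]>56)&(P[:,2]<65)]
    if len(q)>5:
        (x,y),R=cv2.minEnclosingCircle(q[:,:2].astype(np.float32)); print('foot knob',x,y,R,np.degrees(np.arctan2(y+87.2,x-581.4))+168.72)
    c=cam(n)
    for k in ['carton','driver','mug']:
        for o in r.place_of(k,n)[:1]: rc=o['location'];print(k,round(o['confidence'],2),np.round(atz(c,[rc[1],rc[0]],5 if k=='driver' else 0)[0]))
import glob;f=sorted(glob.glob('pics/top_1[0-9].*'),key=lambda p:float(p[9:-4]))[-1]
cv2.imwrite('pics/final.png',cv2.resize(cv2.imread(f)[130:400,90:570],None,fx=1.6,fy=1.6))
E
```

```text
top [ 460.51782245 -164.33707165  202.52880407] [-3.13893880e+00 -1.09697655e-03  1.84058865e+00] 65 [561.66453561 -18.81504733  71.89729825] ((569.26416015625, -20.87651252746582), 53.88454818725586)
flange 1745 569.1876831054688 -20.280719757080078 56.244136810302734 [-3.82791210e-04  6.19290127e-04  6.66653491e+01]
foot knob 603.0048828125 -194.80226135253906 11.973065376281738 90.07315417570307
carton 0.9 [ 492. -389.    0.]
mug 0.92 [705. 327.   0.]
scene [ 466.25188915 -163.7621871   203.032717  ] [3.14006937e+00 9.09786316e-04 1.84286440e+00] 338 [573.2935504  -24.70011976  71.67391626] ((572.05615234375, -23.671367645263672), 55.486202239990234)
flange 1498 569.195556640625 -22.367839813232422 58.04207992553711 [-2.48228243e-03  1.34700595e-03  6.81075718e+01]
foot knob 604.8466186523438 -197.56393432617188 12.257895469665527 90.71405931814095
carton 0.84 [ 480. -393.    0.]
driver 0.55 [ 664. -388.    5.]
mug 0.83 [708. 325.   0.]
```

View pics/final.png

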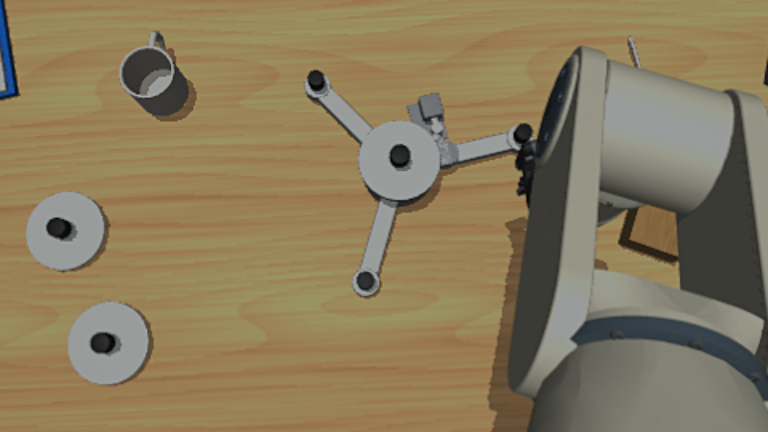

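The view shows the cover seated on the hub at crop (400,160) and the foot fully out with its knob at (522,133). The arm is clear above the bench. Flange top is at 66.7 mm, against 66 expected, and level to under 0.1°.

```bash
python3 -c "
from rig import r
print(r.sense()['contact_force']); print(r.sign_off())"
```

```text
[ 1.1582528  -0.05895564  0.04127408]
the job is handed in; nothing more can be done
None
```

The stand is ready and the job is handed in at about 13.5 s on the robot's clock. The hand-in reports no verdict, so what follows rests on my own last checks.

- **Foot:** I swung it out by its knob, with the jaws loosely around it, until it was past the detent. The top camera puts it at 90.1° and the scene camera at 90.7°, with the end stop at 90°.
- **Cover:** I took the rightmost of the three look-alikes by its knob and lowered it slowly into the hub's mouth. The wrist force showed it resting on the rim before I let go.
- **Cover seating (top camera):** The flange is about 1 mm from the rim's centre. Its top is at 66.7 mm, against 66 mm expected, and it is level to under 0.1°.
- **Cover seating (scene camera):** This view is coarser and oblique. It put the flange height at 68.1 mm, the tilt at about 0.16° and the position within about 2 mm, all still inside the limits.
- **Bystanders:** The carton, screwdriver and mug all read within 8 mm of their first readings, about the detector's own scatter. At the end the arm hid most of the screwdriver and the carton from the top camera. The screwdriver was found only in the scene view, at a confidence of 0.55.
- **Robot:** The gripper is raised to about 200 mm, well clear of everything, with no contact force beyond noise.

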